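# Wedge the specimen plate up to the height mark and lock it

### The arm

A 6-joint arm with a two-finger parallel gripper is mounted at the origin on the work surface. World frame = base frame: x ahead of the robot, y to its left, z up, the work surface at z = 0. Lengths are in m, angles in degrees, forces in N, time in s.
With the tool pointing down it reaches from about 0.4 to 0.825 m from the base axis. Payload 7 kg.
Tool frame: the origin (TCP) lies at the very end of the fingers, on their centre line; the grasp point (between the pads) lies 19 mm behind it (r.grasp_offset is the z of the grasp point in the tool frame, in m); z points along the fingers, y is the direction in which the jaws open and shut (so a half turn about z gives the same grasp; the last joint's range is limited). The gripper opens to 88 mm and grips with 3 to 60 N. Pads are 19 mm wide; open, the fingers measure 130 mm over their backs; the gripper's body (78 mm by 193 mm) begins 47 mm behind the grasp point.
Start: joints at [92.023, 20.546, 0.682, 0, -70.136, -16.507], TCP at [0.169, 0.654, 0.227] pointing down, gripper open.
Joint ranges: [-176.03, 176.03], [-82.01, 121.73], [-58.28, 71.71], [-173.87, 95.51], [-174.79, -0.11], [-173.66, 173.66]. Speed limits (degrees/s): [136.94, 136.94, 172.46, 180, 180, 180].

### API

Orientations are given as [roll, pitch, yaw] about the fixed x, y, z axes, in that order (R = Rz(yaw) Ry(pitch) Rx(roll)).
In Python, from plant import r gives the robot as it stands.
- The arm moves only by the tool carry_out, never from a script. Its argument "plan" is a list of rows, each a list of 6 numbers: the shift along the world's x, y, z in m, then the turn, a rotation vector about the world's x, y, z in rad. In form: [[tx, ty, tz, wx, wy, wz], ...]. A call has 1 to 12 rows; each row shifts and turns the pose as measured when the row begins; what a row does not reach is not made up. A row lasts 1/12 s, in which the tool goes at most 41.7 mm and 7.16 degrees, less where a joint would pass 70% of its speed; a pose out of reach is approached as far as the arm can. A call with a gripper value outside its range is refused whole. "fingers" is the closure, from -1 (fully open) to 1 (shut), set as the call begins (left out, the last holds). The fingers move at their own pace and stop on an object; "force" is the grip in N (left out, the last holds). Time passes only in rows, so rows that do not move let the fingers close. It gives the time, the measured TCP pose, the force and the opening at its end, in the units of the state.
- r.get_state(): the state, without advancing time (a new reading comes with each control period).
- r.capture(name): name is "scene" or "top"; returns the picture (480x640x3 uint8, red, green, blue); there is no depth.
- r.camera_model(name): a dict with "fov_y" (degrees; the focal length in pixels is half the picture's height over the tangent of half this angle, whatever the lens; pixels are square), "cx", "cy" (the principal point, pixels), "R" (3x3) and "t" (3): a world point X has camera coordinates R X + t. Camera axes: x right, y down, z forward; pixel columns grow to the right and rows downward; lengths in m; the calibration is good to about 2 mm. A picture is of the moment at which its call begins. camera_model takes no time and is no camera call.
- r.close_job(): hands the job in, once; it reports no verdict.
The state is a dict: "time_s": time; "joints": joint angles; "qd": joint speeds; "joint_torque": joint torques, N m; "tcp_pos": TCP position; "eef_rot": TCP orientation; "contact_force": force on the tool from outside, world axes, zero at the start; "moment": the same for the moment, N m; "gripper_width": finger opening in m.
Only numpy, scipy, OpenCV 4.12 (cv2) and the standard library are available. Lean on these libraries where they do the work, as an engineer would, in place of code of your own. Each camera call takes 0.05 s, during which the arm holds its last target.

### The job

Slide the orange wedge, thin end first, under the specimen plate of the lift through its open mouth until the plate's red pointer is level with the green height mark, and leave the wedge there carrying the plate. Then press the blue pad of the sprung lock lever down until its catch holds it, and let go. Leave the other things on the desk where they are.

Things in the scene. Friction and masses are not known exactly. Their poses are not given: they have to be found in the camera images.
- wedge: Loose orange wedge, 160 mm long, 50 wide, 0.17-0.35 kg, flat on the desk. Origin: middle of its underside; +x to the thin tip, z up. Slope 4 mm high at the tip (x = 80 mm), rising evenly to 38.5 mm at x = -35 mm (0.30 per mm); then a 14 mm high tail to x = -80 mm with an upright black grip fin. Its tip points roughly to the robot's left. Friction keeps it in place when left under the plate.
- wedge_grip (a point): Middle of the wedge's black grip fin: wedge frame x = -64, y = 0, z = 45 mm. The fin is 26 mm long in the wedge's x, 14 mm thick in y, and reaches from z = 14 to 62 mm.
- lift: Grey specimen lift, fixed. Origin on the desk under its plate's middle; +x is the way the wedge goes in, z up. Side cheeks (25 mm high, x = -60 to 65 mm, inner faces y = +-31 mm) form a channel with the bare desk as floor: open mouth at x = -60, closed by a block at x = 65 mm. Lock lever beyond it (+x). White scale post, 68 mm high, at x = 6, y = -64 mm.
- plate: Aluminium plate, 115 x 90 x 8 mm, 0.6 kg, brass specimen clamped on it. Slides only straight up (0 to 30 mm), sinks by its weight. Origin: middle of its underside, 25 mm above the desk at rest. The wedge lifts it by a round steel rib (radius 4 mm, along y) under it at x = -45 mm, whose lowest line is 15 mm below the underside (10 mm above the desk at rest).
- pointer (a point): Tip of the red pointer (3 mm thick) at the plate's edge, beside the scale post; rises with the plate; 29 mm above the desk at rest.
- mark: Height mark: green clip on the white scale post, 17 x 9 mm and 6 mm high, origin at its middle, z up. It is 8 to 20 mm above the pointer's rest height, different every time. Level means that the pointer tip's height is within the clip's 6 mm.
- lever (a joint): Lock lever angle, rad. 0: raised, arm 0.4 rad above level, pointing to the lift's +x and up; grows as pressed down; 0.40: level; 0.47: hard stop. A spring pushes it up; a brass catch snaps over it at about 0.40, and let go after that it stays at about 0.385. Pressing at the pad takes about 3 N at first and 8 N at the catch.
- lever_pad (a point): Middle of the top of the lever's blue pad (40 x 34 mm, longer along the arm). The hinge line runs along the lift's y at lift x = 85, z = 50 mm; this point is 108 mm out along the arm and 6 mm above its middle line: about 98 mm above the desk when raised, 56 mm when level.
- stapler: Black and steel stapler, 140 x 36 x 46 mm; loose, not needed, to be left alone. Origin: its underside.
- jar: Closed sample jar with white lid, 60 mm across, 85 mm high; loose, not needed, to be left alone. Origin: its underside.
- mug: Blue mug, 80 mm across, 92 mm high; loose, not needed, to be left alone. Origin: its underside.
- tray: Grey six-compartment tray, 130 x 170 x 35 mm; loose, not needed, to be left alone. Origin: its underside.
- loupe: Black stand loupe, 52 mm across, 62 mm high; loose, not needed, to be left alone. Origin: its underside.
- marker: Black marker with red cap, 147 mm long, 17 mm thick; loose, not needed, to be left alone. Origin: its underside.
- screwdriver: Screwdriver with green handle, 170 mm long, 26 mm thick; loose, not needed, to be left alone. Origin: its underside.
Not all that is in view belongs to the job. Several things have the shape of the wedge; the one meant has the colours described above.

How it is judged (in metres and radians):
On the way, in this order (a step that is already met when the one before it is completed fails the run):
1. the wedge carries the plate with its pointer level with the green mark (z of pointer in the frame of mark between -0.003 and 0.003 m and contact force between wedge and plate above 1 N), for 0.3 s.
2. the lock lever is pressed down past its catch (value of joint lever above 0.36 rad), for 0.2 s.
At the end, for the whole second after the job is handed in: The wedge rests under the plate and carries it (more than 1 N), the pointer's height is within 3 mm of the middle of the green mark, the lock lever is held down by its catch (joint above 0.36 rad), and wedge and plate are at rest (all of step 1 and value of joint lever above 0.36 rad and linear speed of each of wedge, plate below 0.01 m/s); the robot touches nothing.
It fails at once if one of the other things on the desk was moved by more than 30 mm (distance of any of stapler, jar, mug, tray, loupe, marker, screwdriver from where it was at the start of the episode above 0.03 m).
It also fails if it takes over 58 s, if anything falls off the work surface, if the arm or the gripper's body presses on something with over 40 N, if the wrist force passes 120 N, or if a joint passes its speed limit or range.

## Working session

There is one attempt and no reset: what is moved stays moved. The work goes in short steps, Python scripts to look and compute and a tool call to move; the robot and the scene stay as the last step left them, time stands still between calls to the robot, and variables do not carry over. Pictures are saved under pics/ and viewed, and the job is handed in when it is done.

Besides the shell and the picture viewer there is one more tool, called in YAML: its name, and indented under it one key for each argument. carry_out: Moves the arm, as the interface text tells. Its arguments: {"type":"object","properties":{"plan":{"type":"array"},"fingers":{"type":"number"},"force":{"type":"number"}},"required":["plan"]}

```bash
mkdir -p pics; ls
python3 - <<'E'
from plant import r
import cv2
for n in("scene","top"):
    cv2.imwrite(f"pics/{n}0.png",r.capture(n)[:,:,::-1]); print(n,r.camera_model(n))
print(r.get_state(), r.grasp_offset)
E
```

```text
pics
scene {'fov_y': 55.25526162562326, 'cx': 315.53119505200164, 'cy': 239.28625323029434, 'R': array([[ 0.1573524 ,  0.98751608,  0.00722594],
       [ 0.60483773, -0.09058653, -0.79117975],
       [-0.78064815,  0.12886456, -0.611541  ]]), 't': array([-0.07129294, -0.22484671,  1.54923575])}
top {'fov_y': 43.22691371737983, 'cx': 311.76523989837443, 'cy': 241.32769535717742, 'R': array([[-0.01219534, -0.99988812, -0.00866133],
       [-0.9908687 ,  0.01324762, -0.13417791],
       [ 0.13427764,  0.00694589, -0.99091941]]), 't': array([0.01272639, 0.49550544, 1.45728637])}
{'time_s': 0.1, 'joints': array([ 9.20239799e+01,  2.05874884e+01,  6.38286375e-01, -1.63177238e-02,
       -7.01354180e+01, -1.65063357e+01]), 'qd': array([ 0.0062719 , -0.03473886,  0.24755104,  0.12497051, -0.08999742,
        0.07529118]), 'joint_torque': array([-9.91675188e-04, -5.84158945e+01,  2.93745804e+01,  7.01538876e+00,
        1.01248483e-02, -5.96942732e-05]), 'tcp_pos': array([0.16873738, 0.65311679, 0.22571346]), 'eef_rot': array([ 1.79914509e+02, -9.33610361e-03, -1.44879050e+01]), 'contact_force': array([ 0.05358941,  0.31933737, -0.79700204]), 'moment': array([-0.01113481,  0.01960135,  0.02710768]), 'gripper_width': 0.08778070408319164} -0.0188
```

View pics/scene0.png

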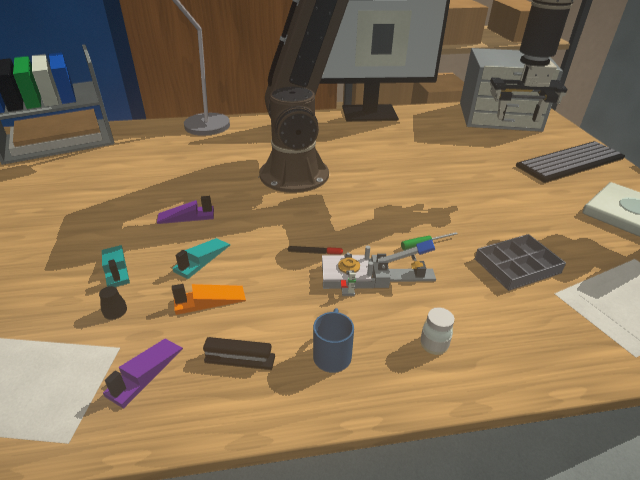

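View pics/top0.png

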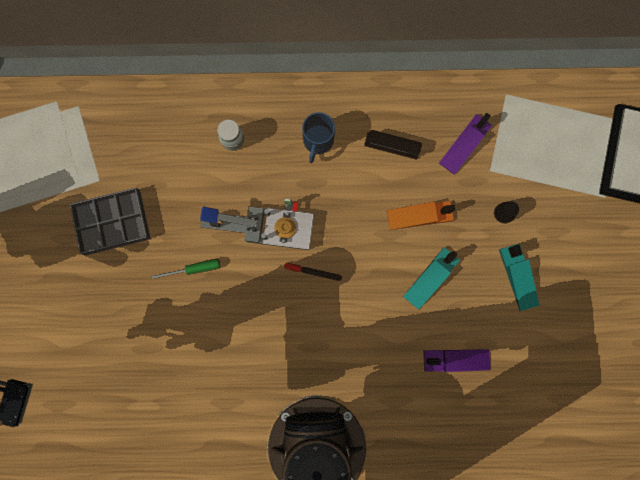

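The top view shows the orange wedge at about (420,214) with its tip to the left. The lift plate is at about (286,228) with its mouth to the right, and the blue pad is at about (209,215). Next I'll zoom in on these.

Run:
```python
import cv2
a=cv2.imread("pics/top0.png");b=cv2.imread("pics/scene0.png")
cv2.imwrite("pics/c1.png",cv2.resize(a[190:265,190:330],None,fx=5.5,fy=5.5,interpolation=cv2.INTER_CUBIC))
cv2.imwrite("pics/c2.png",cv2.resize(a[190:240,375:465],None,fx=8,fy=8,interpolation=cv2.INTER_CUBIC))
cv2.imwrite("pics/c3.png",cv2.resize(b[225:305,310:450],None,fx=5.5,fy=5.5,interpolation=cv2.INTER_CUBIC))
cv2.imwrite("pics/c4.png",cv2.resize(b[275:320,165:255],None,fx=8,fy=8,interpolation=cv2.INTER_CUBIC))
```

```text
(no output)
```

View pics/c1.png

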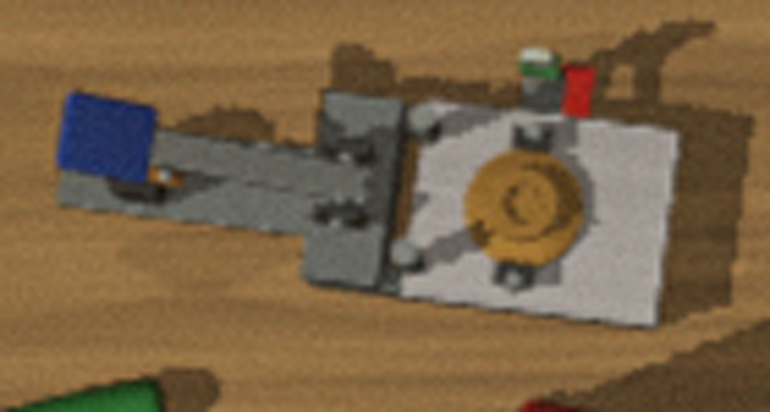

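View pics/c2.png

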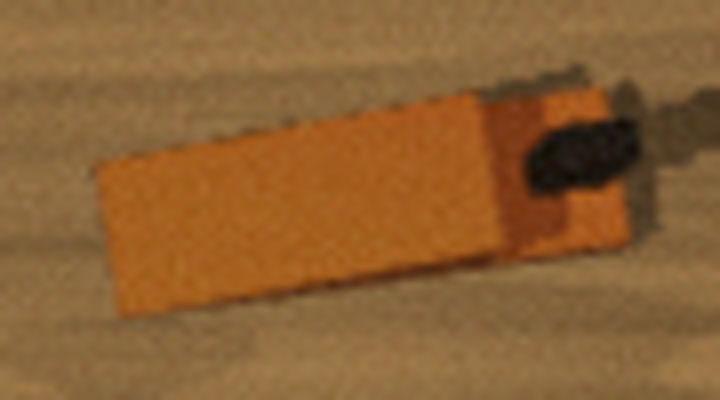

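View pics/c3.png

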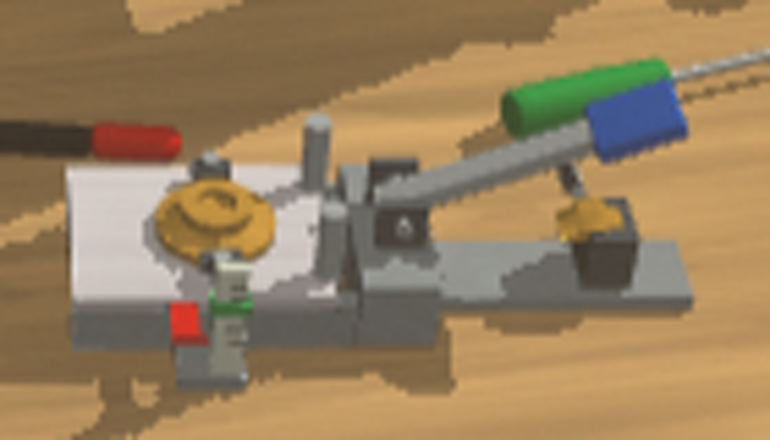

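View pics/c4.png

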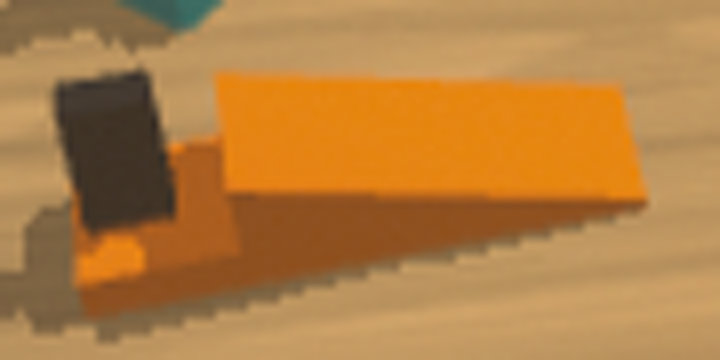

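```bash
cat > h.py <<'E'
import numpy as np,cv2
from scipy.optimize import least_squares
from plant import r
CM={n:r.camera_model(n) for n in("scene","top")}
H={"scene":480,"top":480}
def proj(n,X):
    c=CM[n];f=240/np.tan(np.radians(c["fov_y"]/2));p=np.atleast_2d(X)@c["R"].T+c["t"]
    return np.c_[c["cx"]+f*p[:,0]/p[:,2],c["cy"]+f*p[:,1]/p[:,2]]
def world(p,L):
    a=p[2];L=np.atleast_2d(L).astype(float)/1000
    return L@np.array([[np.cos(a),-np.sin(a),0],[np.sin(a),np.cos(a),0],[0,0,1]]).T+[p[0],p[1],0]
def uncrop(pts,ox,oy,s): return (np.array(pts,float)+.5)/s-.5+[ox,oy]
def fit(obs,x0):
    def f(p): return np.concatenate([(proj(n,world(p,L))-px).ravel() for n,L,px in obs])
    s=least_squares(f,x0,loss="soft_l1"); return s.x,f(s.x)
E
cat > a.py <<'E'
from h import *
c,s=np.cos(.4),np.sin(.4)
def pad(dx,y): return [85+(108+dx)*c-6*s,y,50+(108+dx)*s+6*c]
obs=[("top",[[-57.5,-45,33],[-57.5,45,33],[57.5,45,33]],uncrop([(678,130),(656,326),(400,297)],190,190,5.5)),
("top",[pad(20,-17),pad(-20,-17),pad(-20,17),pad(20,17)],uncrop([(68,92),(157,106),(150,182),(58,166)],190,190,5.5)),
("scene",[[-57.5,45,33],[-57.5,-45,33]],uncrop([(67,168),(70,302)],310,225,5.5))]
p,e=fit(obs,[.5,.05,1.45]);print("lift",p,np.degrees(p[2]));print(e.reshape(-1,2).round(2).tolist())
w=[("top",[[80,-25,4],[80,25,4],[-35,-25,38.5],[-35,25,38.5],[-80,-25,14],[-80,25,14]],uncrop([(95,165),(120,316),(478,92),(502,250),(604,88),(630,244)],375,190,8)),
("scene",[[80,-25,4],[80,25,4],[-35,25,38.5],[-35,-25,38.5],[-80,-25,0],[-80,-25,14]],uncrop([(650,204),(622,86),(216,73),(230,192),(85,318),(78,285)],165,275,8))]
q,e=fit(w,[.5,-.25,1.7]);print("wedge",q,np.degrees(q[2]));print(e.reshape(-1,2).round(2).tolist())
print("grip",world(q,[-64,0,45]),"pad",world(p,pad(0,0)))
for z in (29,35,40,45,50,68): print(z,proj("scene",world(p,[6,-64,z]))[0].round(2),proj("top",world(p,[6,-64,z]))[0].round(2))
np.save("lift.npy",p);np.save("wedge.npy",q)
a=cv2.imread("pics/scene0.png");cv2.imwrite("pics/d1.png",cv2.resize(a[265:300,335:365],None,fx=17,fy=17,interpolation=cv2.INTER_NEAREST))
a=cv2.imread("pics/top0.png");cv2.imwrite("pics/d2.png",cv2.resize(a[190:220,275:305],None,fx=17,fy=17,interpolation=cv2.INTER_NEAREST))
E
python3 a.py
```

```text
lift [0.530331   0.06578785 1.43964237] 82.48543165904812
[[-0.04, -0.61], [-0.38, -0.44], [-0.19, -0.62], [0.84, -0.25], [1.13, 0.23], [0.42, 0.37], [0.6, 0.39], [1.16, -1.22], [2.11, -1.39]]
wedge [ 0.56391642 -0.26688967  1.69058774] 96.8635424358138
[[0.59, -1.08], [0.42, -0.56], [0.4, -0.66], [0.63, -0.63], [0.5, -0.55], [0.5, -0.59], [0.22, -1.25], [0.43, -0.74], [0.37, -0.86], [0.17, -0.92], [0.66, -0.75], [0.41, -0.94]]
grip [[ 0.57156475 -0.33043102  0.045     ]] pad [[0.5541507  0.24636166 0.09758355]]
29 [351.79 284.51] [288.43 202.51]
35 [351.93 282.64] [288.31 202.03]
40 [352.05 281.07] [288.22 201.63]
45 [352.17 279.48] [288.12 201.23]
50 [352.29 277.89] [288.03 200.82]
68 [352.74 272.09] [287.67 199.34]
```

```bash
sleep 2;echo
```

```text
(no output)
```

View pics/d1.png

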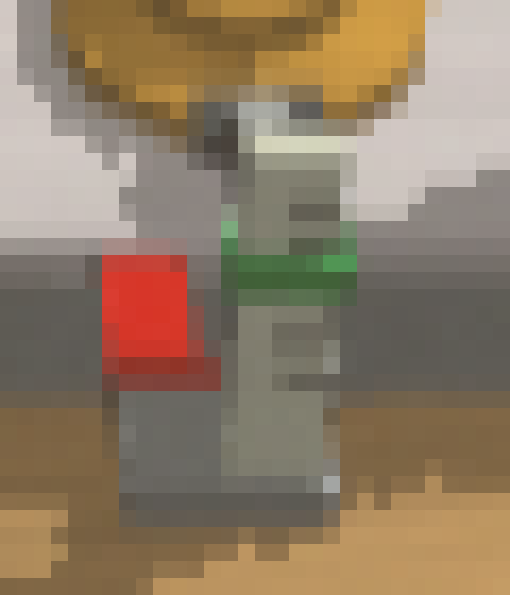

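View pics/d2.png

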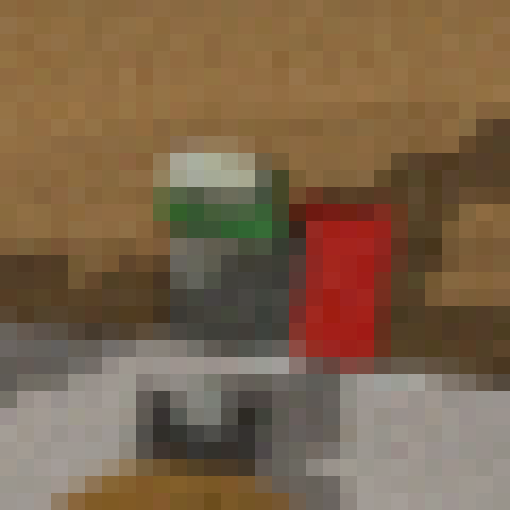

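The two views agree to about 1 px. From the clip and pointer faces in the scene view, the mark sits about 16–17 mm above the pointer. I'll move the arm over the wedge now.

carry_out:
  plan:
    - [0.033, -0.022, 0, 0, 0, -0.06]
    - [0.033, -0.022, 0, 0, 0, -0.06]
    - [0.033, -0.022, 0, 0, 0, -0.06]
    - [0.033, -0.022, 0, 0, 0, -0.06]
    - [0.033, -0.022, 0, 0, 0, -0.06]
    - [0.033, -0.022, 0, 0, 0, -0.06]
    - [0.033, -0.022, 0, 0, 0, -0.06]
    - [0.022, -0.033, 0, 0, 0, -0.06]
    - [0.022, -0.033, 0, 0, 0, -0.06]
    - [0.022, -0.033, 0, 0, 0, -0.06]
    - [0.022, -0.033, 0, 0, 0, -0.06]
    - [0.022, -0.033, 0, 0, 0, -0.06]
  fingers: -1

```text
time_s: 1.1
tcp_pos: [0.5151, 0.3224, 0.218]
eef_rot: [179.4, -0.1, -56.9]
contact_force: [0.8, 0.8, 0.4]
gripper_width: 0.0878
```

carry_out:
  plan:
    - [0.02, -0.036, 0.002, 0, 0, -0.06]
    - [0.02, -0.036, 0.002, 0, 0, -0.06]
    - [0.015, -0.038, 0.001, 0, 0, -0.06]
    - [0.01, -0.04, 0, 0, 0, -0.06]
    - [0.005, -0.04, 0, 0, 0, -0.06]
    - [0, -0.041, 0, 0, 0, -0.06]
    - [0, -0.041, 0, 0, 0, -0.05]
    - [0, -0.041, 0, 0, 0, -0.04]
    - [0, -0.041, 0, 0, 0, 0]
    - [0, -0.041, 0, 0, 0, 0]
    - [0, -0.041, 0, 0, 0, 0]
    - [0, -0.041, 0, 0, 0, 0]

```text
time_s: 2.1
tcp_pos: [0.5835, -0.1628, 0.2181]
eef_rot: [178.9, -0.1, -84.3]
contact_force: [1.3, 0.7, -1.0]
gripper_width: 0.0877
```

carry_out:
  plan:
    - [-0.002, -0.04, 0, 0, -0.009, 0.01]
    - [-0.003, -0.04, 0, 0, -0.009, 0.01]
    - [-0.003, -0.04, 0, 0, 0, 0]
    - [-0.003, -0.04, -0.01, 0, 0, 0]
    - [0, -0.005, -0.02, 0, 0, 0]
    - [0, 0, -0.02, 0, 0, 0]
    - [0, 0, -0.02, 0, 0, 0]
    - [0, 0, -0.02, 0, 0, 0]
    - [0, 0, 0, 0, 0, 0]
    - [0, 0, 0, 0, 0, 0]

```text
time_s: 2.93
tcp_pos: [0.566, -0.3439, 0.1215]
eef_rot: [179.7, -0.2, -83.8]
contact_force: [0.1, 0.2, 1.0]
gripper_width: 0.0872
```

Run:
```python
from h import *
s=r.get_state();print(s["tcp_pos"],s["eef_rot"],s["joints"])
for n in CM:
    a=r.capture(n)[:,:,::-1];cv2.imwrite(f"pics/{n}1.png",a)
    u=proj(n,s["tcp_pos"])[0];print(n,u,proj(n,world(np.load("wedge.npy"),[-64,0,62])))
    x,y=int(u[0]),int(u[1]);cv2.imwrite(f"pics/{n}1c.png",cv2.resize(a[y-50:y+50,x-60:x+60],None,fx=6,fy=6,interpolation=cv2.INTER_CUBIC));print(x-60,y-50)
```

```text
[ 0.56600874 -0.34391434  0.12150616] [179.68930791  -0.21909334 -83.78589311] [-14.26268317  23.90751027  -8.76860828   0.37207059 -57.53884789
  20.27590604]
scene [166.67911263 263.64138894] [[177.76804676 284.90778381]]
106 213
top [461.49600493 204.31046698] [[450.03561593 206.91114457]]
401 154
```

View pics/scene1c.png

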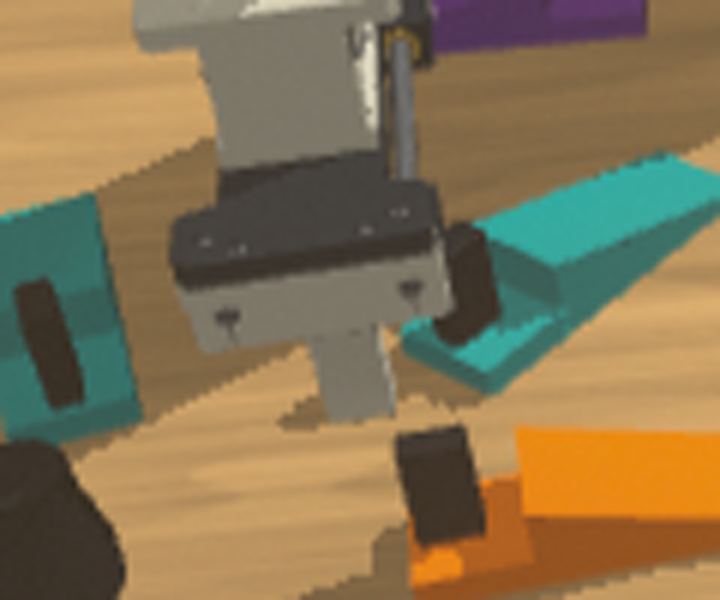

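View pics/top1c.png

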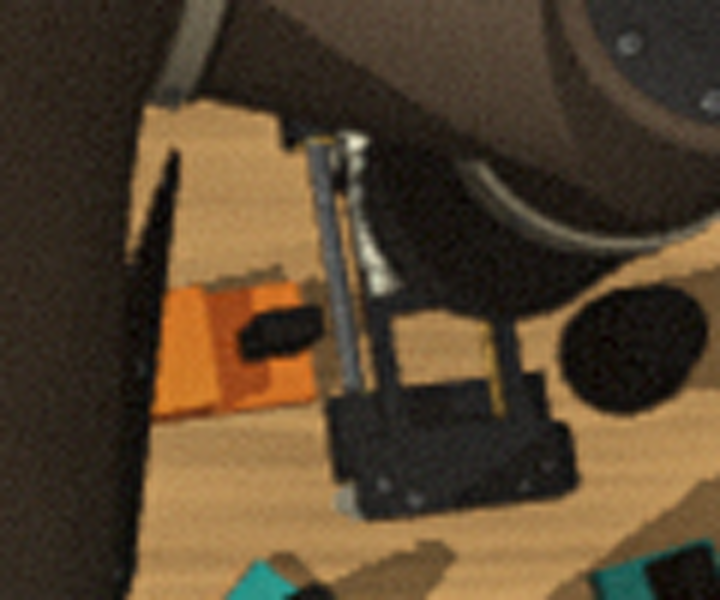

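Run:
```python
from h import *
t=np.array([.56601,-.34391,.12151]);j=np.array([.994,.108,0])
for d in(.044,.065): print(proj("scene",t+d*j))
```

```text
[[167.01208231 276.98683463]]
[[167.17853867 283.69275216]]
```

carry_out:
  plan:
    - [0.0055, 0.0135, 0, 0, 0, 0.012]
    - [0, 0, -0.005, 0, 0, 0]
    - [0, 0, -0.025, 0, 0, 0]
    - [0, 0, -0.025, 0, 0, 0]
    - [0, 0, -0.022, 0, 0, 0]
    - [0, 0, -0.012, 0, 0, 0]
    - [0, 0, 0, 0, 0, 0]

```text
time_s: 3.62
tcp_pos: [0.5807, -0.328, 0.0421]
eef_rot: [-179.2, -0.7, -82.7]
contact_force: [-0.3, -0.3, -0.5]
gripper_width: 0.0875
```

carry_out:
  plan:
    - [-0.009, -0.002, -0.004, 0.012, 0.014, -0.007]
    - [0, 0, -0.006, 0, 0, 0]
    - [0, 0, -0.004, 0, 0, 0]
    - [0, 0, 0, 0, 0, 0]

```text
time_s: 3.95
tcp_pos: [0.5736, -0.3299, 0.0312]
eef_rot: [-179.7, 0.0, -83.0]
contact_force: [0.7, 0.7, -0.5]
gripper_width: 0.0874
```

carry_out:
  plan:
    - [-0.002, -0.0005, -0.005, 0, 0.005, 0]
    - [0, 0, -0.002, 0, 0, 0]
    - [0, 0, 0, 0, 0, 0]

```text
time_s: 4.2
tcp_pos: [0.5726, -0.331, 0.0254]
eef_rot: [-179.9, -0.0, -83.0]
contact_force: [-0.5, -0.1, 0.3]
gripper_width: 0.0876
```

carry_out:
  plan:
    - [0, 0, 0, 0, 0, 0]
    - [0, 0, 0, 0, 0, 0]
    - [0, 0, 0, 0, 0, 0]
    - [0, 0, 0, 0, 0, 0]
    - [0, 0, 0, 0, 0, 0]
    - [0, 0, 0, 0, 0, 0]
    - [0, 0, 0, 0, 0, 0]
    - [0, 0, 0, 0, 0, 0]
  fingers: 1
  force: 30

```text
time_s: 4.87
tcp_pos: [0.573, -0.3312, 0.0262]
eef_rot: [-179.8, -0.1, -83.0]
contact_force: [-0.1, -0.1, -0.4]
gripper_width: 0.0398
```

carry_out:
  plan:
    - [0, 0, 0, 0, 0, 0]
    - [0, 0, 0, 0, 0, 0]
    - [0, 0, 0, 0, 0, 0]
    - [0, 0, 0, 0, 0, 0]
    - [0, 0, 0, 0, 0, 0]
    - [0, 0, 0, 0, 0, 0]
    - [0, 0, 0, 0, 0, 0]
    - [0, 0, 0, 0, 0, 0]

```text
time_s: 5.53
tcp_pos: [0.5727, -0.3312, 0.0261]
eef_rot: [-179.8, -0.1, -83.0]
contact_force: [-0.2, 0.4, -0.2]
gripper_width: 0.0136
```

carry_out:
  plan:
    - [0, 0, 0.01, 0, 0, 0]
    - [0, 0, 0.01, 0, 0, 0]
    - [-0.006, 0.014, 0.004, 0, 0, -0.025]
    - [-0.006, 0.014, 0, 0, 0, -0.025]
    - [-0.006, 0.014, 0, 0, 0, -0.025]
    - [-0.006, 0.014, 0, 0, 0, -0.025]
    - [-0.006, 0.014, 0, 0, 0, -0.025]
    - [-0.006, 0.014, 0, 0, 0, -0.025]
    - [-0.006, 0.014, 0, 0, 0, -0.025]
    - [-0.006, 0.014, 0, 0, 0, -0.025]
    - [0, 0, 0, 0, 0, 0]
    - [0, 0, 0, 0, 0, 0]

```text
time_s: 6.53
tcp_pos: [0.5236, -0.2152, 0.0597]
eef_rot: [-179.5, -0.0, -95.1]
contact_force: [0.2, -0.2, -2.1]
gripper_width: 0.0139
```

carry_out:
  plan:
    - [-0.006, 0.013, -0.006, 0, 0.009, -0.021]
    - [-0.006, 0.013, -0.008, 0, 0, -0.021]
    - [-0.006, 0.013, -0.008, 0, 0, 0]
    - [-0.005, 0.013, -0.005, 0, 0, 0]
    - [0, 0, 0, 0, 0, 0]
    - [0, 0, 0, 0, 0, 0]

```text
time_s: 7.03
tcp_pos: [0.5037, -0.1638, 0.0361]
eef_rot: [-179.7, -0.1, -97.5]
contact_force: [-0.1, -0.2, -2.3]
gripper_width: 0.0134
```

Run:
```python
from h import *
s=r.get_state();print(s["tcp_pos"],s["eef_rot"],s["joints"])
for n in CM:
    a=r.capture(n)[:,:,::-1];cv2.imwrite(f"pics/{n}2.png",a)
    x,y=(300,285) if n=="scene" else (345,225)
    cv2.imwrite(f"pics/{n}2c.png",cv2.resize(a[y-45:y+45,x-65:x+65],None,fx=6,fy=6,interpolation=cv2.INTER_CUBIC));print(x-65,y-45)
```

```text
[ 0.50365827 -0.16380898  0.03610387] [-1.79664935e+02 -1.10036839e-01 -9.75087896e+01] [  3.34614539  18.66924196 -31.33959229   0.26805907 -39.68312538
 -11.06044819]
235 240
280 180
```

View pics/scene2c.png

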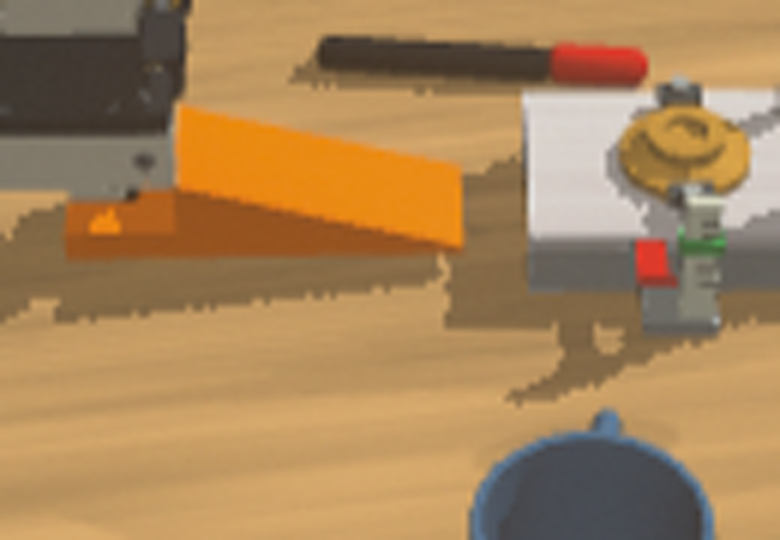

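View pics/top2c.png

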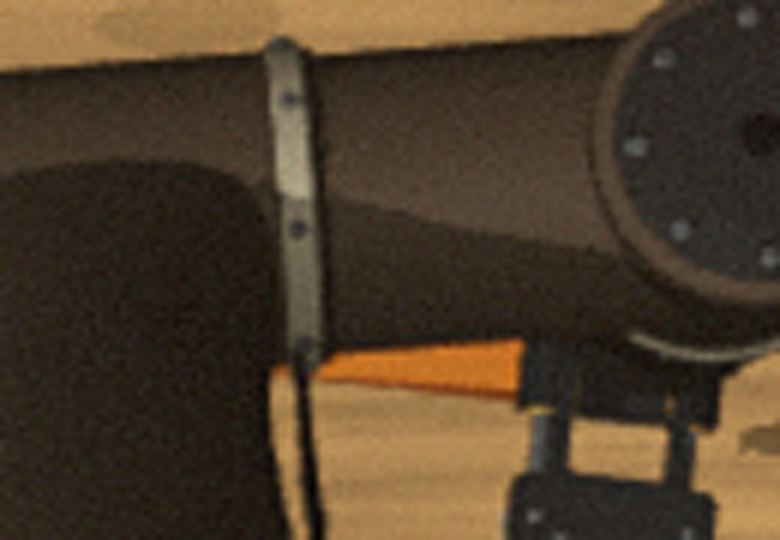

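```bash
cat > b.py <<'E'
from h import *
c,s=np.cos(.4),np.sin(.4)
def pad(dx,y): return [85+(108+dx)*c-6*s,y,50+(108+dx)*s+6*c]
P0=np.load("lift.npy");Q0=np.load("wedge.npy")
# per-camera fits
def fit1(n,L,px,x0):
    f=lambda p:(proj(n,world(p,L))-px).ravel()
    q=least_squares(f,x0);return q.x,f(q.x).reshape(-1,2).round(2).tolist()
for n,L,px,x0 in [
("top",[[-57.5,-45,33],[-57.5,45,33],[57.5,45,33],pad(20,-17),pad(-20,-17),pad(-20,17),pad(20,17)],np.r_[uncrop([(678,130),(656,326),(400,297)],190,190,5.5),uncrop([(68,92),(157,106),(150,182),(58,166)],190,190,5.5)],P0),
("top",[[-57.5,-45,33],[-57.5,45,33],[57.5,45,33]],uncrop([(678,130),(656,326),(400,297)],190,190,5.5),P0),
("scene",[[-57.5,45,33],[-57.5,-45,33]],uncrop([(67,168),(70,302)],310,225,5.5),P0),
("top",[[80,-25,4],[80,25,4],[-35,-25,38.5],[-35,25,38.5],[-80,-25,14],[-80,25,14]],uncrop([(95,165),(120,316),(478,92),(502,250),(604,88),(630,244)],375,190,8),Q0),
("scene",[[80,-25,4],[80,25,4],[-35,25,38.5],[-35,-25,38.5],[-80,-25,0],[-80,-25,14]],uncrop([(650,204),(622,86),(216,73),(230,192),(85,318),(78,285)],165,275,8),Q0),
]:
    p,e=fit1(n,L,px,x0);print(n,p.round(4),np.degrees(p[2]).round(2),e)
L=np.array([[80,-25,4],[80,25,4],[-35,25,38.5],[-35,-25,38.5],[-80,-25,0]],float)
px=uncrop([(462,247),(460,165),(178,105),(175,188),(66,258)],235,240,6)
def W(p):
    from scipy.spatial.transform import Rotation as Ro
    return (Ro.from_euler("zy",[p[2],p[3]])).apply(L/1000)+[p[0],p[1],.010]
f=lambda p:(proj("scene",W(p))-px).ravel()
q=least_squares(f,[.51,-.1,1.44,0]);print("now",q.x.round(4),np.degrees(q.x[2:]),f(q.x).reshape(-1,2).round(2).tolist())
E
python3 b.py
```

```text
top [0.5296 0.0667 1.4357] 82.26 [[-0.33, -0.23], [-0.81, -0.07], [-0.61, -0.43], [0.54, -0.28], [0.83, 0.26], [0.06, 0.4], [0.25, 0.35]]
top [0.5289 0.0654 1.4434] 82.7 [[0.08, -0.13], [-0.12, 0.07], [0.04, 0.06]]
scene [0.5358 0.0609 1.4163] 81.15 [[-0.0, 0.0], [0.0, -0.0]]
top [ 0.5622 -0.2656  1.6941] 97.07 [[0.07, -0.28], [-0.04, 0.23], [-0.15, -0.01], [0.15, 0.02], [-0.05, 0.04], [0.02, -0.01]]
scene [ 0.5668 -0.2676  1.6875] 96.69 [[-0.06, -0.27], [0.22, 0.17], [0.01, -0.01], [-0.27, 0.0], [0.18, 0.15], [-0.07, -0.05]]
now [ 0.5162 -0.1009  1.4416  0.0169] [82.59755062  0.96613325] [[0.27, 0.05], [0.16, -0.19], [0.21, -0.11], [-0.52, -0.08], [-0.09, 0.26]]
```

carry_out:
  plan:
    - [-0.002, 0, -0.005, 0, 0.005, 0]
    - [0, 0, -0.004, 0, 0, 0]
    - [0, 0, -0.002, 0, 0, 0]
    - [0, 0, 0, 0, 0, 0]

```text
time_s: 7.47
tcp_pos: [0.5038, -0.166, 0.0261]
eef_rot: [-179.8, -0.1, -97.6]
contact_force: [-2.3, 3.0, 5.6]
gripper_width: 0.0138
```

carry_out:
  plan:
    - [-0.002, 0.005, 0.0, 0, 0, 0.0]
    - [0.0, 0.01, 0, 0, 0, 0]
    - [0.0013, 0.01, 0, 0, 0, 0]
    - [0.0013, 0.01, 0, 0, 0, 0]
    - [0.0013, 0.01, 0, 0, 0, 0]
    - [0.0, 0.0, 0, 0, 0, 0]

```text
time_s: 7.97
tcp_pos: [0.5071, -0.1182, 0.0263]
eef_rot: [-179.7, -0.2, -97.8]
contact_force: [-0.2, -0.7, -0.4]
gripper_width: 0.014
```

```bash
cat > look.py <<'E'
import sys
from h import *
k,x,y=sys.argv[1],int(sys.argv[2]),int(sys.argv[3])
a=r.capture("scene")[:,:,::-1];cv2.imwrite(f"pics/s{k}.png",a)
cv2.imwrite(f"pics/s{k}c.png",cv2.resize(a[y-40:y+40,x-55:x+55],None,fx=7,fy=7,interpolation=cv2.INTER_CUBIC));print(x-55,y-40)
E
python3 look.py 3 320 275
```

```text
265 235
```

View pics/s3c.png

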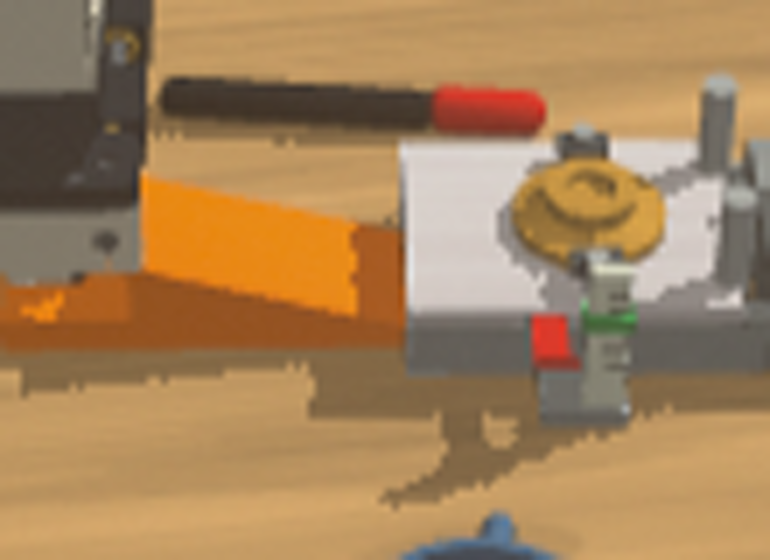

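The tip has entered the mouth and is centred, so I'll push on.

carry_out:
  plan:
    - [0.0018, 0.01, 0.0, 0, 0.005, 0.004]
    - [0.0014, 0.01, 0, 0, 0, 0]
    - [0.0014, 0.01, 0, 0, 0, 0]
    - [0.0013, 0.01, 0, 0, 0, 0]
    - [0.0013, 0.01, 0, 0, 0, 0]
    - [0.0, 0.004, 0, 0, 0, 0]
    - [0, 0, 0, 0, 0, 0]
    - [0, 0, 0, 0, 0, 0]

```text
time_s: 8.68
tcp_pos: [0.5101, -0.067, 0.0268]
eef_rot: [179.5, -0.9, -97.5]
contact_force: [-0.6, -7.4, 0.1]
gripper_width: 0.0139
```

```bash
python3 look.py 4 340 275; python3 -c "
import cv2;a=cv2.imread('pics/s4.png');cv2.imwrite('pics/s4d.png',cv2.resize(a[260:300,330:370],None,fx=14,fy=14,interpolation=cv2.INTER_NEAREST))"
```

```text
285 235
```

View pics/s4c.png

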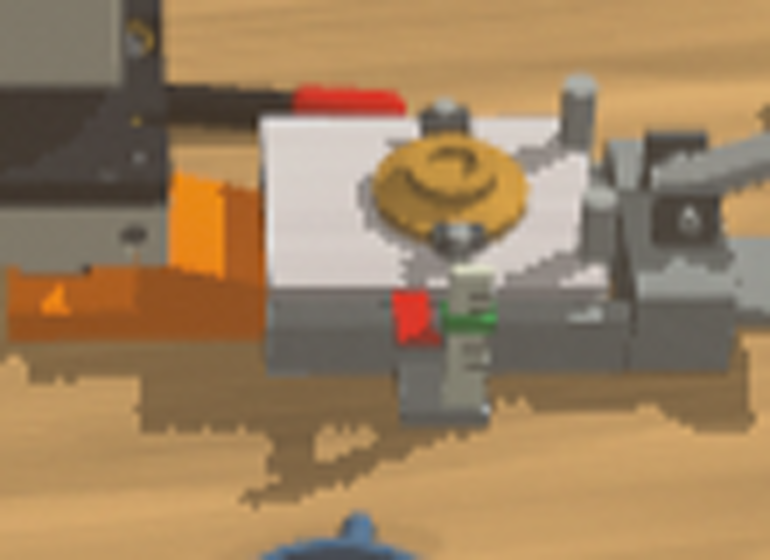

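View pics/s4d.png

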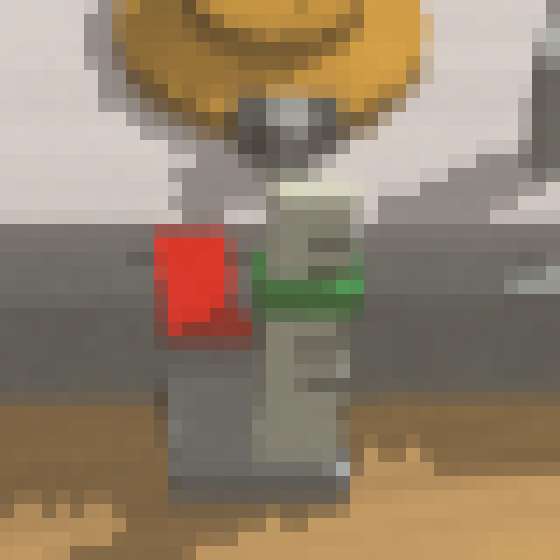

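Run:
```python
import cv2,numpy as np
for f in("scene0","s4"):
    a=cv2.imread(f"pics/{f}.png").astype(float)
    g=a[:,:,1]-a[:,:,2]; rr=a[:,:,2]-a[:,:,1]
    print(f)
    for y in range(274,291): print(y,"G",g[y,346:358].astype(int),"R",rr[y,340:349].astype(int))
```

```text
scene0
274 G [-6 -7 -6 -2 -1 -1  0 -1 -1 -4 -8 -9] R [8 7 9 9 7 7 6 7 6]
275 G [-7 -8 -5 -2 -2 -2 -2 -3 -1 -4 -7 -7] R [7 7 7 7 7 6 7 8 5]
276 G [-7 -7 -6 -3 -2 -3 -3 -2 -1 -4 -9 -8] R [8 7 6 6 6 7 7 7 6]
277 G [-7 -7  7 -1 -2 -1 -4 -3 -3 -2 -8 -7] R [ 8  9  7  7  7  7  7  7 -7]
278 G [-7 -7 46  0 -3 -1 -1 -2 -1 19 -7 -6] R [  9   9   9   7   6   7   7   7 -46]
279 G [-8 -7 43  6  5  6  5  7 18 32 -6 -7] R [  7  26  27  30  30  21   8   7 -43]
280 G [-10  -6  24  38  38  38  36  42  68  67  -3  -5] R [  7 129 133 132 131 108  10   6 -24]
281 G [-11  -5  18  31  32  31  33  33  32  23  -4  -4] R [ 12 157 160 161 159 160  11   5 -18]
282 G [-19  -3  11  18  18  17  23  23  25  13  -3  -3] R [  1 157 160 161 160 159  19   3 -11]
283 G [-49  -5  -3  -2  -2  -2  -2  -2  -3  -2  -4  -4] R [  3 155 160 162 161 160  49   5   3]
284 G [-54  -5  -4  -3  -3  -3  -4  -5  -3  -2  -3  -2] R [  3 131 160 160 159 160  54   5   4]
285 G [-82 -16  -3  -3  -3  -3  -2  -4  -1  -2  -3  -3] R [  2 113 148 150 150 150  82  16   3]
286 G [-75 -56  -5  -2  -2  -2  -2  -3  -1  -2  -2  -3] R [ 2 81 92 91 91 92
[... 1119 characters left out ...]
2  24  12  -4  -4] R [  4  56 157 153 153  99  82  40 -10]
283 G [-82 -77  -9  -3  -4  -3  -3  -3  -5  -4  -5  -4] R [  4  38 126  83  81  82  82  77   9]
284 G [-33 -34  -6  -4  -3  -5  -5  -5  -3  -4  -4  -4] R [ 5 12 33 34 34 34 33 34  6]
285 G [-4 -4 -4 -3 -2 -3 -4 -5 -2 -3 -3 -4] R [3 3 4 3 2 5 4 4 4]
286 G [-3 -2 -4 -2 -2 -3 -2 -3 -1 -3 -4 -4] R [4 5 4 3 2 3 3 2 4]
287 G [-2 -2 -4 -2 -4 -5 -5 -4 -4 -6 -5 -6] R [5 5 2 2 2 2 2 2 4]
288 G [ -4  -3  -3  -2  -2  -3  -3  -2  -5 -13 -13 -17] R [13 11  2  2  3  2  4  3  3]
289 G [ -2  -2  -3  -3  -2  -1  -4  -3 -15 -25 -25 -25] R [25 16  2  2  3  2  2  2  3]
290 G [ -3  -3  -2  -2  -2  -4  -3  -3 -13 -26 -26 -26] R [25 20  2  1  2  3  3  3  2]
```

Run:
```python
from h import *
P=np.load("lift.npy")
for P in(np.array([.5358,.0609,np.radians(81.2)]),np.array([.5358,.0609,np.radians(82.5)])):
    print("plate corners",proj("scene",world(P,[[-57.5,-45,33],[57.5,-45,33],[-8,-45,33]])).round(2).tolist())
    for y in(-45,-60,-64,-68,-72): print(y,proj("scene",world(P,[[-8,y,27.5],[-8,y,30.5],[6,y,68],[6,y,0]])).round(2).tolist())
    for z in(40,43,46): print(z,proj("scene",world(P,[[6,-68.5,z],[-2.5,-68.5,z],[14.5,-68.5,z]])).round(2).tolist())
a=cv2.imread("pics/scene0.png").astype(float);print(a[262:300,350].astype(int)[:, :].tolist())
T=np.array([.5289,.0654,1.4434])
for y in(-64,-68,-72,-45): print(y,proj("top",world(T,[[-8,y,30.5],[6,y,45],[6,y,68]])).round(2).tolist())
t=cv2.imread("pics/top0.png").astype(int)
for y in range(196,214): print(y,(t[y,282:300,2]-t[y,282:300,1]))
```

```text
plate corners [[322.35, 279.5], [371.01, 279.62], [343.3, 279.55]]
-45 [[343.2, 281.26], [343.26, 280.33], [350.02, 268.42], [348.51, 289.68]]
-60 [[343.54, 285.64], [343.59, 284.71], [350.44, 272.75], [348.9, 294.08]]
-64 [[343.63, 286.83], [343.68, 285.89], [350.55, 273.93], [349.0, 295.27]]
-68 [[343.72, 288.02], [343.77, 287.08], [350.66, 275.11], [349.11, 296.47]]
-72 [[343.81, 289.21], [343.87, 288.28], [350.78, 276.29], [349.21, 297.67]]
40 [[350.02, 284.25], [346.35, 284.25], [353.7, 284.26]]
43 [[350.09, 283.3], [346.41, 283.3], [353.77, 283.31]]
46 [[350.16, 282.35], [346.47, 282.34], [353.85, 282.36]]
plate corners [[322.8, 279.88], [371.38, 279.24], [343.74, 279.6]]
-45 [[343.64, 281.31], [343.69, 280.38], [350.45, 268.38], [348.93, 289.64]]
-60 [[344.12, 285.69], [344.18, 284.76], [351.03, 272.71], [349.47, 294.04]]
-64 [[344.25, 286.88], [344.31, 285.94], [351.18, 273.88], [349.61, 295.23]]
-68 [[344.38, 288.07], [344.44, 287.13], [351.34, 275.06], [349.76, 296.42]]
-72 [[344.52, 289.27], [344.58, 288.33], [351.49, 276.25], [349.9, 297.63]]
40 [[350.69, 284.21], [347.02
[... 1558 characters left out ...]
  4   2  -6  -9  -7  10 109 129 129 127 109  45  16]
205 [ 27  28  24   3   0   1   2   2   2  -1  26 104 126 126 131 103  38  17]
206 [ 20  21  19   2  -1  -3   1   1   0   1  33 109 124 127 131  76  23  12]
207 [ 19  20  14   5  -2   3   3   2  -3   0  52 112 129 124 126  72  23  21]
208 [ 20  21  16   2   3   2  -3   2  -4   1  75 121 130 127 131  62  14  16]
209 [ 15  17  10   4   0   0   1   4  -4   1  80 124 133 131 135  53  18  17]
210 [  6   6   6   7   2   5   4  -2  -2   4  67 105 119 123 121  53  18  19]
211 [ 7  8  6 10  7  9 10  4 -1  4 20 22 34 58 46 18 12 11]
212 [ 4  8  6  5  2  0  6  6  3  5  3  1  2  2  5 -1 -2  3]
213 [ 2  7  3  5  1 -4  3  6  7  8  3  5  6  2  7  6 11  7]
```

carry_out:
  plan:
    - [0.003, 0.005, 0.0, 0.01, -0.008, 0]
    - [0.0015, 0.005, 0, 0.005, 0, 0]
    - [0.001, 0.005, 0, 0, 0, 0]
    - [0.0007, 0.005, 0, 0, 0, 0]
    - [0, 0, 0, 0, 0, 0]
    - [0, 0, 0, 0, 0, 0]

```text
time_s: 9.23
tcp_pos: [0.5118, -0.0512, 0.0263]
eef_rot: [179.4, -0.4, -97.5]
contact_force: [-0.1, -4.7, -0.4]
gripper_width: 0.014
```

```bash
cat > prof.py <<'E'
import sys
from h import *
k=sys.argv[1]
a=r.capture("scene")[:,:,::-1];cv2.imwrite(f"pics/s{k}.png",a)
cv2.imwrite(f"pics/s{k}d.png",cv2.resize(a[255:300,325:370],None,fx=13,fy=13,interpolation=cv2.INTER_NEAREST))
cv2.imwrite(f"pics/s{k}c.png",cv2.resize(a[235:315,285:395],None,fx=7,fy=7,interpolation=cv2.INTER_CUBIC))
a=a.astype(int)
for y in range(272,290): print(y,"G",(a[y,346:358,1]-a[y,346:358,2]),"R",(a[y,338:349,2]-a[y,338:349,1]))
s=r.get_state();d=s["tcp_pos"]-[.532,.065,0];print(s["tcp_pos"],s["eef_rot"],"lift xy",d[:2]@np.array([[.1308,-.9914],[.9914,.1308]]),s["contact_force"])
E
python3 prof.py 5
```

```text
272 G [-6 -8 -8 -5 -5 -4 -7 -7 -8 -8 -9 -8] R [10  9  8  8  7  7  7  7  6  8  8]
273 G [-7 -8 -8 -3  0  0  0  0  0 -5 -9 -8] R [10  9  9  7  9  8  7  6  7  8  8]
274 G [-16  -8  -6  -4  -2  -2  -1  -1  -1  -4  -7  -7] R [ 7  7  6 28 17 17 17 31 16  8  6]
275 G [-56 -14 -11  -5  -2  -3  -1  -3  -3  -3 -13  -9] R [ 11  11   9 126 101 100 100 133  56  14  11]
276 G [-80 -37 -36  -4  -2  -3  -2  -2  -3 -21 -51 -32] R [ 36  35  36 138 160 162 161 161  80  37  36]
277 G [-116  -60  -48   -4   -2   -3   -3   -4   -4  -63  -88  -64] R [ 64  61  62 134 162 162 162 161 116  60  48]
278 G [-87  -4  48   0  -3  -2  -1  -2  -2  20  -1  -3] R [ 14   1   1  86 161 162 161 161  87   4 -48]
279 G [-93  -4  42   6   3   5   5   7  17  33   0  -3] R [  1   1   2  61 160 163 162 161  93   4 -42]
280 G [-119  -21   19   37   38   36   37   44   69   68    1   -3] R [  2   2   2  54 159 162 163 153 119  21 -19]
281 G [-94 -78  -5  30  32  32  33  33  32  24  -2  -3] R [  3   3   2  26 148 151 158  97  94  78   5]
282 G [-64 -63  -5  17  18  19  24  24  25  13  -3  -4] R [ 3  4  2 13 61 63 68 64 64 63  5]
283 G [-4 -3 -5 -3 -3 -3 -2 -2 -4 -3 -4 -3] R [ 4  4  3  2  3  4 18  4  4  3  5]
284 G [-4 -3 -5 -4 -3 -3 -4 -5 -3 -4 -4 -4] R [2 3 3 3 3 3 4 4 4 3 5]
285 G [-3 -3 -3 -3 -3 -4 -3 -4 -1 -3 -4 -4] R [4 5 3 3 2 3 3 3 3 3 3]
286 G [-2 -2 -4 -3 -2 -2 -2 -3 -1 -2 -4 -3] R [3 3 3 3 2 3 2 2 2 2 4]
287 G [-2 -2 -4 -2 -3 -3 -5 -5 -3 -5 -4 -5] R [5 4 5 4 2 1 2 2 2 2 4]
288 G [ -2  -2  -3  -2  -2  -2  -3  -3  -4 -13 -12 -16] R [12 12 12 11  2  1  2  1  2  2  3]
289 G [ -2  -2  -3  -2  -2  -2  -4  -3 -13 -24 -26 -26] R [24 25 24 15  2  2  3  3  2  2  3]
[ 0.51184734 -0.05127877  0.02624752] [179.35695572  -0.42266006 -97.48671682] lift xy [-0.11791474  0.00477008] [-0.95618809 -2.93983891  0.34511491]
```

View pics/s5d.png

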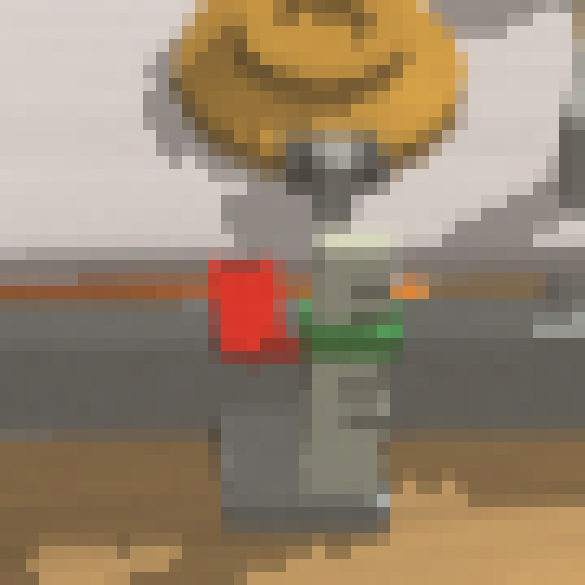

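View pics/s5c.png

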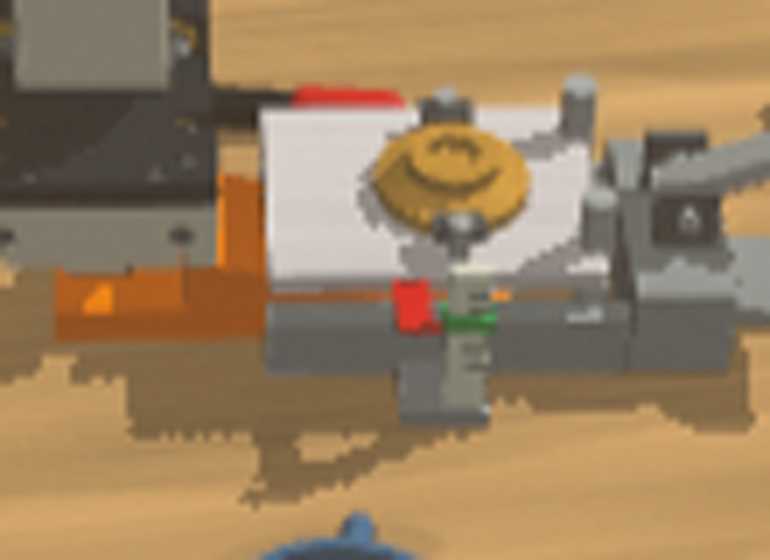

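carry_out:
  plan:
    - [0.003, 0.005, 0.0, 0.005, -0.008, 0]
    - [0.001, 0.005, 0, 0, 0, 0]
    - [0, 0, 0, 0, 0, 0]
    - [0, 0, 0, 0, 0, 0]

```text
time_s: 9.62
tcp_pos: [0.5133, -0.0438, 0.0262]
eef_rot: [179.5, -0.3, -97.5]
contact_force: [-0.5, -4.1, -0.5]
gripper_width: 0.014
```

```bash
python3 prof.py 6
```

```text
272 G [-6 -8 -8 -6 -8 -7 -7 -7 -7 -9 -9 -8] R [10 10  9  7  8  8  7  7  6  8  8]
273 G [-7 -9 -9 -5 -1  0  1  0  0 -5 -7 -8] R [ 9  8  8 18 13 14 15 14  7  9  9]
274 G [-18  -6  -7  -4  -2  -1  -1  -1  -1  -4  -8  -7] R [ 8  7  8 97 85 83 85 84 18  6  7]
275 G [-68 -24 -24 -10  -2  -3  -2  -3  -2 -19 -37 -38] R [ 17  23  24 138 160 161 161 161  68  24  24]
276 G [-124  -78  -76  -19   -2   -2   -2   -3   -3  -55  -92  -95] R [ 60  75  76 136 161 160 161 160 124  78  76]
277 G [-114  -62  -48   -5   -3   -1   -3   -4   -3  -64  -88  -64] R [ 57  52  58 102 161 161 162 162 114  62  48]
278 G [-94  -4  49  -1  -2  -2  -1  -3  -2  21  -1  -1] R [ 13   1   1  56 159 163 161 161  94   4 -49]
279 G [-119  -16   43    6    5    5    5    8   18   33   -1   -2] R [  2   1   2  38 158 163 161 162 119  16 -43]
280 G [-98 -61  19  37  39  37  36  43  68  67   0  -2] R [  1   2   2  26 154 152 152 155  98  61 -19]
281 G [-78 -77  -5  31  31  31  32  32  32  24  -2  -3] R [  2   3   2  13 111  77  76  78  78  77   5]
282 G [-34 -34  -4  18  18  19  24  23  26  12  -3  -4] R [ 3  3  2  3 19 19 34 34 34 34  4]
283 G [-3 -4 -5 -3 -3 -2 -3 -2 -3 -4 -4 -4] R [4 4 3 3 3 3 4 3 3 4 5]
284 G [-4 -4 -4 -3 -3 -3 -4 -4 -3 -2 -3 -3] R [2 3 3 4 3 3 3 4 4 4 4]
285 G [-3 -3 -4 -2 -2 -2 -3 -3 -2 -2 -4 -4] R [3 4 2 3 4 3 3 3 3 3 4]
286 G [-3 -3 -4 -2 -2 -3 -2 -2 -1 -3 -4 -5] R [2 3 2 3 3 3 2 2 3 3 4]
287 G [-1 -1 -2 -1 -3 -3 -4 -5 -4 -5 -6 -6] R [5 5 5 4 1 2 2 3 1 1 2]
288 G [ -3  -2  -2  -2  -1  -2  -2  -3  -4 -12 -11 -17] R [13 13 12 11  2  2  2  2  3  2  2]
289 G [ -2  -2  -2  -1  -2  -2  -3  -3 -14 -25 -25 -25] R [24 25 23 16  2  2  3  3  2  2  2]
[ 0.51325954 -0.04383511  0.02619027] [179.51047552  -0.32669851 -97.47282127] lift xy [-0.11035038  0.00434366] [-0.71655717 -2.79699566  0.03135097]
```

View pics/s6d.png

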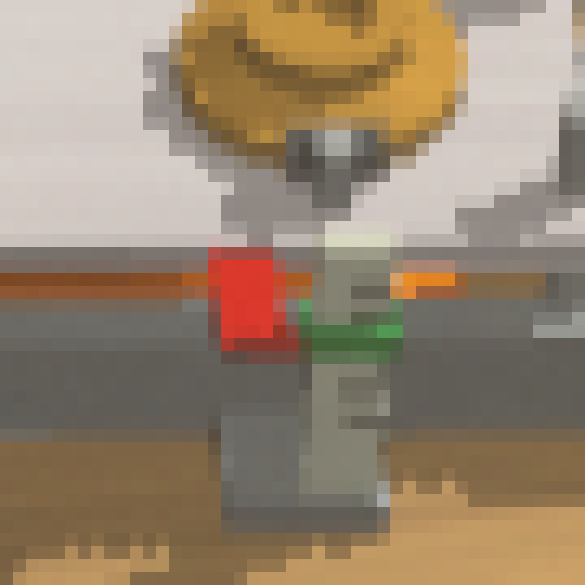

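carry_out:
  plan:
    - [0.0015, 0.005, 0.0, 0.004, -0.008, 0]
    - [0, 0, 0, 0, 0, 0]
    - [0, 0, 0, 0, 0, 0]

```text
time_s: 9.92
tcp_pos: [0.5137, -0.0398, 0.0261]
eef_rot: [179.8, -0.1, -97.5]
contact_force: [-0.4, -3.8, 0.4]
gripper_width: 0.0139
```

```bash
python3 prof.py 7 | egrep '^(279|28[0-3]|\[)'
```

```text
279 G [-119  -20   38    6    5    5    5    8   19   33   -1   -2] R [  1   1   1  36 159 161 162 153 119  20 -38]
280 G [-94 -77   0  37  38  38  36  44  69  67   0  -3] R [  1   2   1  25 147 149 159  97  94  77   0]
281 G [-63 -58   4  31  33  31  33  32  33  24  -2  -3] R [ 2  2  2 10 61 62 63 63 63 58 -4]
282 G [-2 -3 11 18 19 19 24 23 27 12 -3 -3] R [  3   3   2   2   2   4   3   3   2   3 -11]
283 G [-2 -4 -4 -3 -3 -2 -2 -3 -4 -4 -3 -4] R [2 3 3 3 2 3 3 3 2 4 4]
[ 0.51377154 -0.03982835  0.02606848] [ 1.79828966e+02 -1.39035610e-01 -9.74573574e+01] lift xy [-0.10631111  0.00436015] [-1.13122879 -1.00602955  1.26079215]
```

View pics/s7d.png

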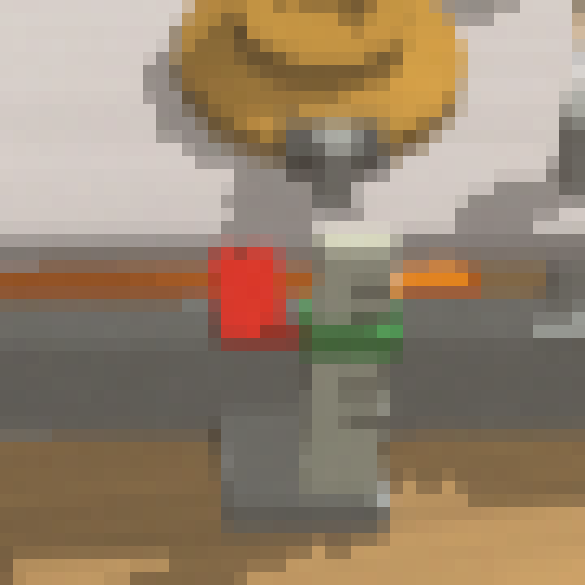

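carry_out:
  plan:
    - [0, 0, 0, 0, 0, 0]
    - [0, 0, 0, 0, 0, 0]
    - [0, 0, 0, 0, 0, 0]
    - [0, 0, 0, 0, 0, 0]
    - [0, 0, 0, 0, 0, 0]
    - [0, 0, 0, 0, 0, 0]
    - [0, 0, 0.02, 0, 0, 0]
    - [0, 0, 0.03, 0, 0, 0]
    - [0, 0, 0.03, 0, 0, 0]
    - [0, -0.01, 0.03, 0, 0, 0]
    - [0, -0.02, 0.02, 0, 0, 0]
    - [0, 0, 0, 0, 0, 0]
  fingers: -1

```text
time_s: 10.97
tcp_pos: [0.512, -0.0696, 0.1598]
eef_rot: [179.6, -0.2, -97.3]
contact_force: [0.4, -0.4, 0.8]
gripper_width: 0.0854
```

```bash
python3 prof.py 8 | egrep '^(279|28[0-3]|\[)'; python3 -c "
from h import *
a=r.capture('top')[:,:,::-1];cv2.imwrite('pics/t8.png',cv2.resize(a[150:280,190:360],None,fx=4.5,fy=4.5))"
```

```text
279 G [-116  -20   37    4    3    4    4    7   18   33    0   -3] R [  2   2   3  36 156 158 159 150 116  20 -37]
280 G [-90 -75   0  35  36  35  35  42  66  65   0  -2] R [  3   3   4  24 144 146 147  93  90  75   0]
281 G [-62 -60   3  29  30  29  31  30  31  22  -1  -4] R [ 3  3  3 10 59 61 63 62 62 60 -3]
282 G [-3 -3 11 18 18 18 23 23 24 12 -4 -4] R [  4   4   3   3   3   4   4   3   3   3 -11]
283 G [-5 -4 -5 -3 -3 -2 -2 -3 -4 -3 -5 -5] R [4 4 4 3 3 4 4 4 5 4 5]
[ 0.5115635  -0.06886207  0.15832216] [179.52625138  -0.20219317 -97.38426943] lift xy [-0.13538395  0.00275159] [-1.15199957  0.78237414  0.53928804]
```

View pics/s8c.png

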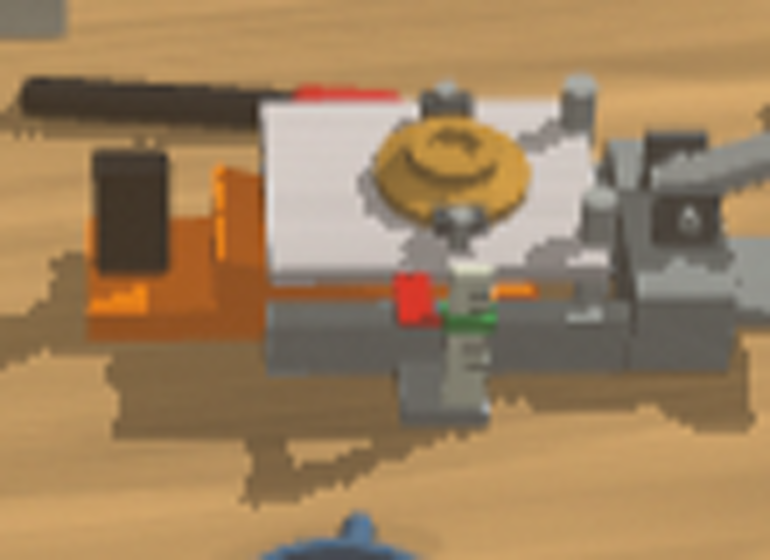

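View pics/t8.png

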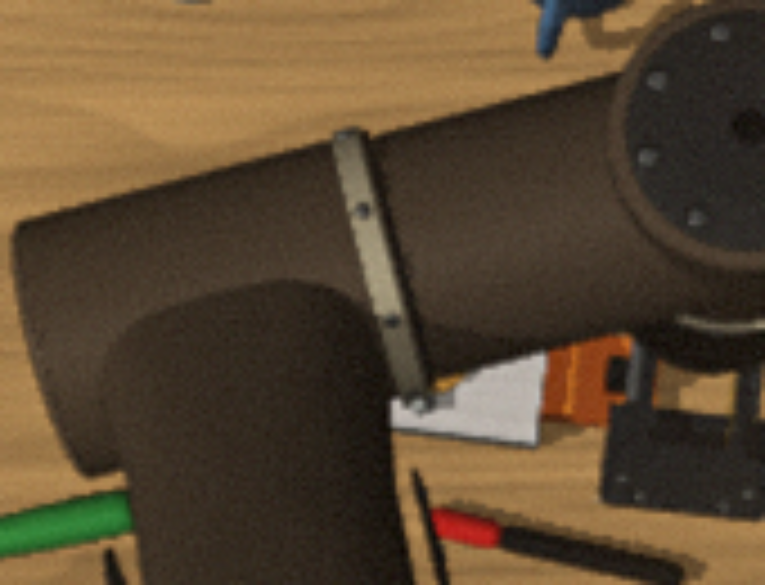

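The plate is held with no settling: the pointer rows match those before release. I'll go to the lever next.

carry_out:
  plan:
    - [0.0, 0.0, 0.02, 0, 0, 0]
    - [0.004, 0.02, 0.01, 0, 0, 0]
    - [0.005, 0.033, 0, 0, 0, 0]
    - [0.005, 0.033, 0, 0, 0, 0]
    - [0.005, 0.033, 0, 0, 0, 0]
    - [0.005, 0.033, 0, 0, 0, 0]
    - [0.005, 0.033, 0, 0, 0, 0]
    - [0.005, 0.033, 0, 0, 0, 0]
    - [0.005, 0.033, 0, 0, 0, 0]
    - [0.004, 0.02, 0, 0, 0, 0]
    - [0, 0, 0, 0, 0, 0]
    - [0, 0, 0, 0, 0, 0]
  fingers: 1

```text
time_s: 12.07
tcp_pos: [0.5426, 0.2177, 0.168]
eef_rot: [178.0, -0.9, -97.6]
contact_force: [-0.2, -0.4, -0.1]
gripper_width: 0.013
```

carry_out:
  plan:
    - [0.006, 0.016, -0.01, 0.011, -0.037, 0]
    - [0.006, 0.015, -0.02, 0, 0, 0]
    - [0, 0, -0.015, 0, 0, 0]
    - [0, 0, 0, 0, 0, 0]
    - [0, 0, 0, 0, 0, 0]

```text
time_s: 12.48
tcp_pos: [0.5518, 0.2472, 0.1166]
eef_rot: [179.7, -0.3, -97.7]
contact_force: [0.3, -0.5, 0.1]
gripper_width: 0.0003
```

Run:
```python
from h import *
for n,(x,y) in {"scene":(410,255),"top":(225,220)}.items():
    a=r.capture(n)[:,:,::-1]
    cv2.imwrite(f"pics/{n}9c.png",cv2.resize(a[y-50:y+40,x-60:x+60],None,fx=6,fy=6,interpolation=cv2.INTER_CUBIC))
s=r.get_state();print(s["tcp_pos"],s["eef_rot"],s["contact_force"])
```

```text
[0.55194587 0.24713574 0.11726864] [179.77356457  -0.24013749 -97.73466986] [ 0.73101755  1.08769885 -0.43707765]
```

View pics/scene9c.png

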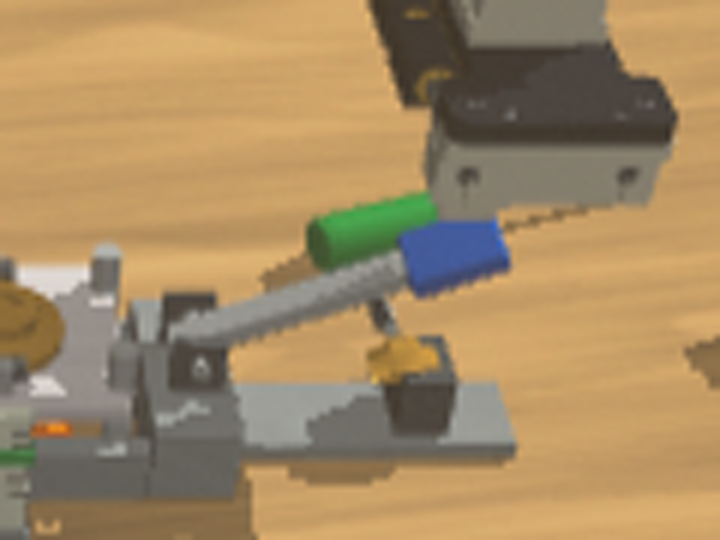

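View pics/top9c.png

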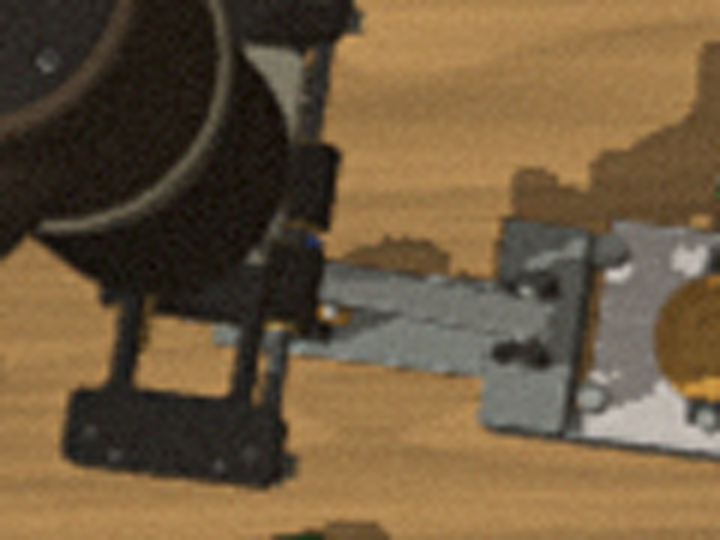

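Run:
```python
from h import *
t=np.array([.552,.247,.117]);P=np.array([.532,.065,np.radians(82.5)])
c,s=np.cos(.4),np.sin(.4)
def pad(dx,y): return [85+(108+dx)*c-6*s,y,50+(108+dx)*s+6*c]
f=lambda n,X,o:((proj(n,X)-o)*6).round(0).tolist()
for n,o in(("scene",[350,205]),("top",[165,170])):
    print(n,"tcp",f(n,t,o),"pad",f(n,world(P,[pad(0,0),pad(-20,-17),pad(20,-17),pad(20,17),pad(-20,17)]),o))
a=cv2.imread("pics/scene0.png");cv2.imwrite("pics/p0.png",cv2.resize(a[205:295,350:470],None,fx=6,fy=6,interpolation=cv2.INTER_CUBIC))
```

```text
scene tcp [[457.0, 191.0]] pad [[449.0, 236.0], [409.0, 279.0], [509.0, 247.0], [489.0, 193.0], [392.0, 225.0]]
top tcp [[260.0, 264.0]] pad [[272.0, 263.0], [328.0, 231.0], [229.0, 212.0], [216.0, 297.0], [316.0, 314.0]]
```

View pics/p0.png

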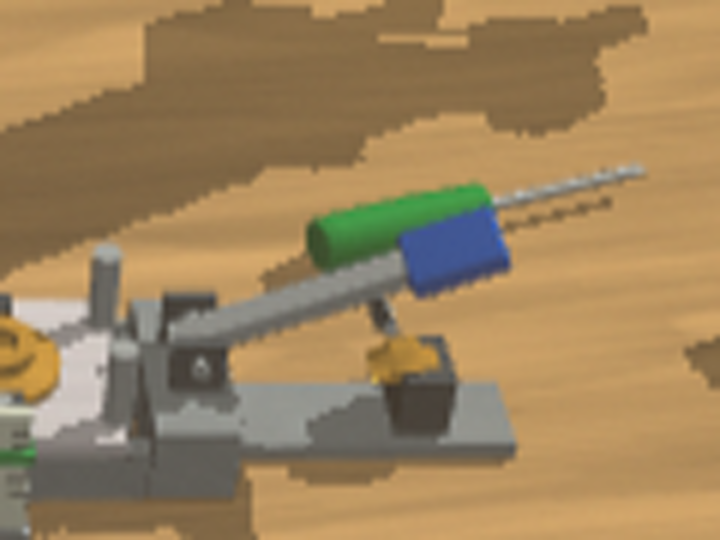

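carry_out:
  plan:
    - [0.004, 0.002, -0.006, 0, 0, 0]
    - [0, 0, -0.008, 0, 0, 0]
    - [0, 0, -0.008, 0, 0, 0]
    - [0, 0, -0.008, 0, 0, 0]
    - [0, 0, -0.008, 0, 0, 0]
    - [0, 0, 0, 0, 0, 0]

```text
time_s: 13.08
tcp_pos: [0.5598, 0.2503, 0.0808]
eef_rot: [-179.8, 0.2, -97.8]
contact_force: [-1.1, -0.3, 4.6]
gripper_width: 0.0003
```

Contact at 4.6 N, which is the spring. I'll keep pressing.

carry_out:
  plan:
    - [-0.002, 0.002, -0.008, 0, 0, 0]
    - [0, 0.001, -0.007, 0, 0, 0]
    - [0, 0, -0.006, 0, 0, 0]
    - [0, 0, -0.004, 0, 0, 0]
    - [0, 0, 0, 0, 0, 0]

```text
time_s: 13.5
tcp_pos: [0.5604, 0.254, 0.0593]
eef_rot: [-179.5, 0.3, -97.7]
contact_force: [0.2, 0.4, -0.7]
gripper_width: 0.0005
```

carry_out:
  plan:
    - [-0.002, 0, -0.003, 0, 0, 0]
    - [0, 0, -0.003, 0, 0, 0]
    - [0, 0, 0, 0, 0, 0]

```text
time_s: 13.75
tcp_pos: [0.5593, 0.2543, 0.0542]
eef_rot: [-179.3, 0.3, -97.6]
contact_force: [-2.3, 0.4, 6.9]
gripper_width: 0.0006
```

Run:
```python
from h import *
x,y=410,255
a=r.capture("scene")[:,:,::-1]
cv2.imwrite(f"pics/s10c.png",cv2.resize(a[y-50:y+40,x-60:x+60],None,fx=6,fy=6,interpolation=cv2.INTER_CUBIC))
```

```text
(no output)
```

View pics/s10c.png

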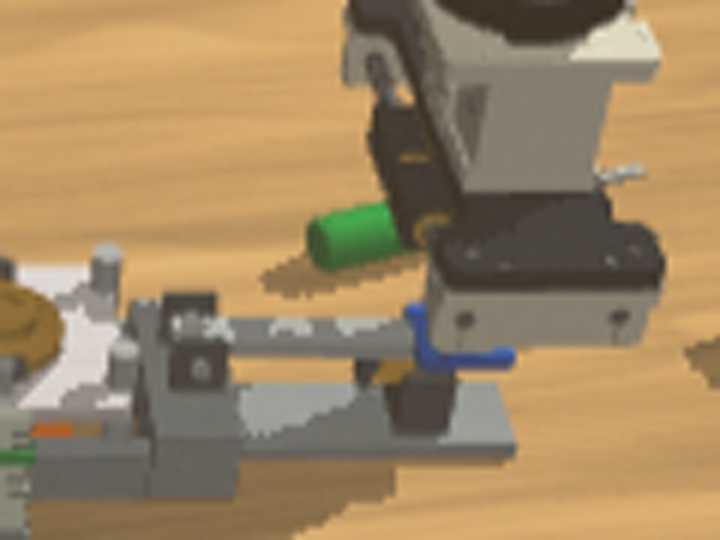

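carry_out:
  plan:
    - [-0.001, 0, -0.003, 0, 0, 0]
    - [0, 0, -0.002, 0, 0, 0]
    - [0, 0, 0, 0, 0, 0]
    - [0, 0, 0, 0, 0, 0]

```text
time_s: 14.13
tcp_pos: [0.5593, 0.2543, 0.0521]
eef_rot: [-179.1, 0.4, -97.5]
contact_force: [-1.4, 0.5, 7.9]
gripper_width: 0.0009
```

carry_out:
  plan:
    - [0, 0, 0.005, 0, 0, 0]
    - [0, 0, 0.01, 0, 0, 0]
    - [0, 0, 0.03, 0, 0, 0]
    - [0, 0.01, 0.03, 0, 0, 0]
    - [0, 0.03, 0.02, 0, 0, 0]
    - [0, 0.04, 0.01, 0, 0, 0]
    - [0, 0.04, 0, 0, 0, 0]
    - [0, 0.04, 0, 0, 0, 0]
    - [0, 0.03, 0, 0, 0, 0]
    - [0, 0, 0, 0, 0, 0]

```text
time_s: 14.97
tcp_pos: [0.5539, 0.4461, 0.1635]
eef_rot: [-179.5, 0.1, -97.9]
contact_force: [0.2, 0.0, -0.8]
gripper_width: 0.0004
```

```bash
python3 prof.py 11 | egrep '^(279|28[0-3]|\[)'
python3 - <<'E'
from h import *
a=cv2.imread("pics/s11.png")
cv2.imwrite("pics/s11e.png",cv2.resize(a[205:315,270:470],None,fx=4,fy=4,interpolation=cv2.INTER_CUBIC))
cv2.imwrite("pics/t11.png",r.capture("top")[:,:,::-1])
E
```

```text
279 G [-84 -17  24   4   4   6   6   9   9  18  -1  -2] R [  1   2   2  27  98 100 102 102  84  17 -24]
280 G [-98 -79   2  40  40  40  41  46  46  45   1  -1] R [ 1  3  1 25 96 99 98 97 98 79 -2]
281 G [-65 -64   3  35  35  35  36  36  36  26  -1  -3] R [ 3  2  1 11 63 66 67 66 65 64 -3]
282 G [-3 -3 12 19 20 20 26 26 27 15 -3 -3] R [  3   2   2   2   2   3   3   3   3   3 -12]
283 G [-2 -3 -5 -2 -3 -2 -3 -3 -2 -2 -3 -3] R [3 3 1 2 2 3 2 3 2 3 5]
[0.55368956 0.44414265 0.1632678 ] [-1.79514238e+02  9.41551937e-02 -9.79372991e+01] lift xy [0.37871901 0.02808883] [ 0.30981646 -0.00356104  0.21372937]
```

View pics/s11e.png

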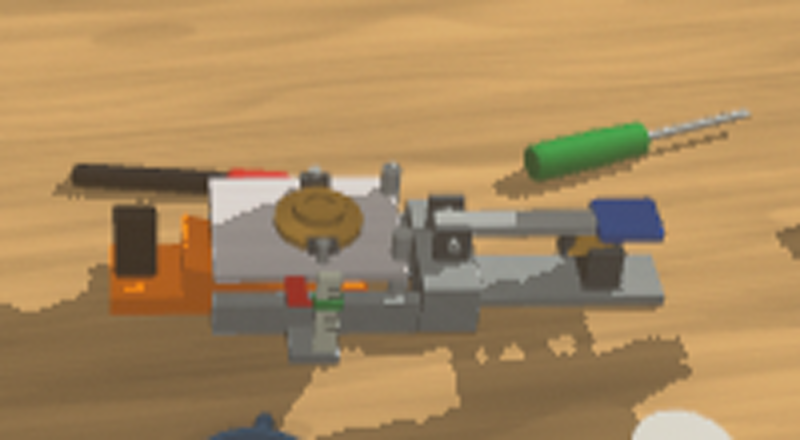

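View pics/t11.png

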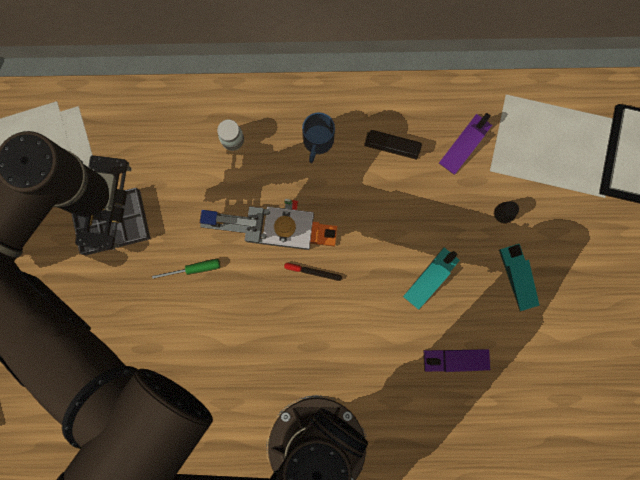

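```bash
python3 -c "
from plant import r
r.close_job()"
```

```text
the job is handed in; nothing more can be done
```

The wedge is under the plate and carrying it, the lock lever is held down by its catch, and I handed the job in at about 15 s of the 58 s allowed. I gripped the wedge by its fin, slid it in tip first, let go, then pressed the blue pad with the closed fingers and lifted clear.

- **Plate height:** the last picture puts the pointer about 19 mm above rest. I estimate it to be within about 1 mm of the middle of the green mark. One image row is about 3 mm of height, and the two cameras disagreed by a few mm, so this relies on comparing edges in the picture. It did not change after I let go of the wedge or after I pressed the lever.
- **Wedge position:** the tool position put the wedge about 4 mm off the channel's centre line. It has 6 mm of clearance there, and the side force was only about 1 N.
- **Lever:** pressing took 4.6 to 7.9 N. I did not see a clear snap in the force readings, but the last picture shows the lever staying level with the robot well clear.
- **Other things:** everything visible on the desk looked unmoved in the last top view. The arm covered part of the tray, but it passed well above it.

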